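# Shut the coffee box and snap its four clips crosswise

### The arm

A 7-joint arm with a two-finger parallel gripper is mounted at the origin on the work surface. World frame = base frame: x ahead of the robot, y to its left, z up, the work surface at z = 0. Lengths are in mm, angles in rad, forces in N, time in s.
With the tool pointing down it reaches from about 400 to 850 mm from the base axis. Payload 4.5 kg.
Tool frame: the origin (TCP) lies midway between the tips of the shut fingers; the grasp point (between the pads) lies 19 mm behind it (env.grip_point_offset is the distance from the TCP to the grasp point, in mm); z points along the fingers, y is the line along which they close (so a half turn about z gives the same grasp; the last joint's range is limited). The gripper opens to 85 mm and grips with 20 to 120 N. Pads are 22 mm wide; open, the fingers measure 114 mm over their backs; the gripper's body (76 mm by 85 mm) begins 54 mm behind the grasp point. The pads swing forward as they close: fully open they stand 13 mm farther back than shut.
Start: joints at [-1.192, 0.689, -0.195, 1.565, 0.157, 0.902, -0.215], TCP at [211.237, 588.246, 231.317] pointing down, gripper open.
Joint ranges: [-3.01, 3.01], [-0.46, 2.08], [-1.47, 1.51], [0.13, 2.56], [-1, 4.14], [0.04, 2.09], [-2.66, 2.66]. Speed limits (rad/s): [2.57, 2.57, 3.14, 3.14, 3.14, 3.14, 3.14].

### API

Orientations are given as a unit quaternion [w, x, y, z].
In Python, from bench import env gives the robot as it stands. The module is installed in compiled form; this text tells all that it offers. Calls block until the motion is done:
- env.movep(position, orientation): joint-space move of the TCP to a pose.
- env.move_l(position, rotation=None, feed=150): straight line of the TCP; rotation=None keeps the orientation; feed is the mean speed in mm/s.
- env.set_joints(angles): joint-space move.
- env.command_gripper(opening): opening from 0.0 (shut) to 1.0 (fully open); the grip force is fixed at half the most; returns when the fingers have stopped.
- env.hold(seconds).
- env.solve_ik(position, orientation): joint angles nearest the present ones, or None.
- env.observe(): the state.
- env.read_camera(name): name is "side" or "top"; returns the picture (420x560x3 uint8, red, green, blue); there is no depth.
- env.calibration(name): a dict with "intrinsics" (3x3 intrinsics, pixels), "rvec" (rotation vector, rad) and "tvec" (3), from world to camera coordinates, as OpenCV has them. Camera axes: x right, y down, z forward; pixel columns grow to the right and rows downward; lengths in mm; the calibration is good to about 2 mm. A picture is of the moment at which its call begins. calibration takes no time and is no camera call.
A pose or a line that the arm cannot do raises env.IKError and nothing moves.
- env.job_done(): hands the job in; it is judged then, once.
The state is a dict: "time_s": time; "qpos": joint angles; "dq": joint speeds; "tau": joint torques, N m; "tcp_pos": TCP position; "eef_rot": TCP orientation; "force": force on the tool from outside, world axes, zero at the start; "ft_torque": the same for the moment, N m; "width": opening from 0.0 (shut) to 1.0 (fully open); "grasp_force": force on a finger pad.
Only numpy, scipy, OpenCV 4.12 (cv2) and the standard library are available. Lean on these libraries where they do the work, as an engineer would, in place of code of your own. Each camera call takes 0.05 s, during which the arm holds its last target. There are 200 camera calls.

### The job

Press the teal lid of the coffee storage box fully shut, then snap its four red corner clips home over the rim one at a time, crosswise: any clip first, then the one diagonally opposite, then the other two, so that the lid seals evenly. Feel for each snap and never push on the box, lid or clips harder than 20 N, then let go, with everything around left where it stands.

Things in the scene. Friction and masses are not known exactly. Their poses are not given: they have to be found in the camera images.
- box: Cream storage box of kraft coffee packs, fixed to the bench, with a teal lid and four red clips. Tub 196 (x) x 150 (y) mm, outward rim 222 x 204 mm, rim top 100 mm above the bench. Origin: centre of its underside on the bench. Its +x points to the lid's hinge (away from the robot, give or take its yaw), +y to its left, z up.
- lid (a joint): Angle of the teal lid (200 x 144 x 10 mm), hinged along the far rim (box x = +100 mm, axis 106 mm above the bench): 0 = shut flat on the rim, positive = front edge raised (rad). A stiff hinge: it stays where it is left; a light push (under 3 N) at the front edge moves it down. At 0 it meets a firm seal (about 10 N per mm).
- lid_lip (a point): Point on the lid's top face on its middle line, 20 mm in from the front edge, 180 mm from the hinge axis; rides with the lid. With the lid shut it is 111 mm above the bench. A thumb tab (16 x 60 mm) sticks out of the front edge beyond it.
- press_nl (a point): near-left (box -x, +y) clip: point fixed on the box where the top of its thumb bar nominally lies once lid and clip are home (box x 58, y 100, z 116 mm); truly up to 5.5 mm higher or lower, differing per clip (hinge blocks are set unevenly): feel for it. Red flap 38 mm wide along box x, reaching 36 mm out from its axis (along box x, 26 mm inward of and 8 mm below this point); bar 8 mm thick, 26 mm out from the axis.
- swing_nl (a joint): Swing of the near-left (box -x, +y) clip (rad): positive = flap raised; 0 = its nose rests on the rim, not snapped (the flap then still slopes up outwards by 0.16 rad until snapped). About 2 to 4 N at the bar moves it; it stays where left. The bar moves outwards as it comes down: follow it, or friction drags the finger sideways.
- clip_nl (a joint): Snap of the near-left (box -x, +y) clip (rad), same axis: about 0 = not snapped, about 0.16 to 0.18 = snapped home, flap level. With the swing at 0, some 6 to 8 N down on the bar moves it; past about 0.11 (1.3 mm above home) it jumps home by itself. Beyond home the bar meets a stiff stop, 5 to 7 N per mm.
- press_nr (a point): near-right (box -x, -y) clip: point fixed on the box where the top of its thumb bar nominally lies once lid and clip are home (box x 58, y 100, z 116 mm); truly up to 5.5 mm higher or lower, differing per clip (hinge blocks are set unevenly): feel for it. Red flap 38 mm wide along box x, reaching 36 mm out from its axis (along box x, 26 mm inward of and 8 mm below this point); bar 8 mm thick, 26 mm out from the axis.
- swing_nr (a joint): Swing of the near-right (box -x, -y) clip (rad): positive = flap raised; 0 = its nose rests on the rim, not snapped (the flap then still slopes up outwards by 0.16 rad until snapped). About 2 to 4 N at the bar moves it; it stays where left. The bar moves outwards as it comes down: follow it, or friction drags the finger sideways.
- clip_nr (a joint): Snap of the near-right (box -x, -y) clip (rad), same axis: about 0 = not snapped, about 0.16 to 0.18 = snapped home, flap level. With the swing at 0, some 6 to 8 N down on the bar moves it; past about 0.11 (1.3 mm above home) it jumps home by itself. Beyond home the bar meets a stiff stop, 5 to 7 N per mm.
- press_fl (a point): far-left (box +x, +y) clip: point fixed on the box where the top of its thumb bar nominally lies once lid and clip are home (box x 58, y 100, z 116 mm); truly up to 5.5 mm higher or lower, differing per clip (hinge blocks are set unevenly): feel for it. Red flap 38 mm wide along box x, reaching 36 mm out from its axis (along box x, 26 mm inward of and 8 mm below this point); bar 8 mm thick, 26 mm out from the axis.
- swing_fl (a joint): Swing of the far-left (box +x, +y) clip (rad): positive = flap raised; 0 = its nose rests on the rim, not snapped (the flap then still slopes up outwards by 0.16 rad until snapped). About 2 to 4 N at the bar moves it; it stays where left. The bar moves outwards as it comes down: follow it, or friction drags the finger sideways.
- clip_fl (a joint): Snap of the far-left (box +x, +y) clip (rad), same axis: about 0 = not snapped, about 0.16 to 0.18 = snapped home, flap level. With the swing at 0, some 6 to 8 N down on the bar moves it; past about 0.11 (1.3 mm above home) it jumps home by itself. Beyond home the bar meets a stiff stop, 5 to 7 N per mm.
- press_fr (a point): far-right (box +x, -y) clip: point fixed on the box where the top of its thumb bar nominally lies once lid and clip are home (box x 58, y 100, z 116 mm); truly up to 5.5 mm higher or lower, differing per clip (hinge blocks are set unevenly): feel for it. Red flap 38 mm wide along box x, reaching 36 mm out from its axis (along box x, 26 mm inward of and 8 mm below this point); bar 8 mm thick, 26 mm out from the axis.
- swing_fr (a joint): Swing of the far-right (box +x, -y) clip (rad): positive = flap raised; 0 = its nose rests on the rim, not snapped (the flap then still slopes up outwards by 0.16 rad until snapped). About 2 to 4 N at the bar moves it; it stays where left. The bar moves outwards as it comes down: follow it, or friction drags the finger sideways.
- clip_fr (a joint): Snap of the far-right (box +x, -y) clip (rad), same axis: about 0 = not snapped, about 0.16 to 0.18 = snapped home, flap level. With the swing at 0, some 6 to 8 N down on the bar moves it; past about 0.11 (1.3 mm above home) it jumps home by itself. Beyond home the bar meets a stiff stop, 5 to 7 N per mm.
- carton: Bystander, loose, to be left alone: kraft cardboard pack, 60 x 70 x 100 mm tall. Origin: centre of its underside.
- dripper: Bystander, loose, to be left alone: white ceramic dripper cup, 96 mm across, 75 mm tall. Origin: centre of its underside.
- scoop: Bystander, loose, to be left alone: steel scoop, round head 40 mm across, handle 90 mm long, 24 mm high. Origin: on its underside, under the round head.
- bottle: Bystander, loose, to be left alone: black bottle with gold label, 64 mm across, 160 mm tall. Origin: centre of its underside.
- jar: Bystander, loose, to be left alone: amber jar with steel cap, 70 mm across, 90 mm tall. Origin: centre of its underside.
- mug: Bystander, loose, to be left alone: blue mug, 80 mm across, 90 mm tall. Origin: centre of its underside.
- brush: Bystander, loose, to be left alone: small hand brush lying flat. Origin: on its underside.

How it is judged:
By the outcome, as a careful person would: the job done as asked, in the order asked, and still so for the second after the job is handed in, with the robot touching nothing.
It also fails if it takes over 58 s, if anything falls off the work surface, if the arm or the gripper's body presses on something with over 40 N, if the wrist force passes 120 N, or if a joint passes its speed limit or range.

## Working session

There is one attempt and no reset: what is moved stays moved. The work goes in short steps, each a Python script; the robot and the scene stay as the last script left them, time stands still between calls to the robot, and variables do not carry over. Pictures are saved under pics/ and viewed, at most 10 in all, crops included, and the job is handed in when it is done.

```bash
mkdir -p pics; python3 - <<'E'
from bench import env
import cv2,numpy as np
for n in("side","top"):
    im=env.read_camera(n); cv2.imwrite(f"pics/{n}0.png",im[...,::-1]); c=env.calibration(n)
    R=cv2.Rodrigues(np.array(c["rvec"],float))[0]; print(n,np.round(-R.T@np.ravel(c["tvec"])),np.round(R,2).tolist(),c["intrinsics"])
o=env.observe();print(o["time_s"],o["eef_rot"],o["force"],o["width"])
E
```

```text
side [ 105. -803.  888.] [[0.86, -0.51, 0.02], [-0.33, -0.58, -0.74], [0.39, 0.63, -0.67]] [[453.27604619   0.         273.99301371]
 [  0.         453.27604619 208.07691766]
 [  0.           0.           1.        ]]
top [ 318.  -59. 1502.] [[-0.03, -1.0, -0.0], [-0.99, 0.03, -0.17], [0.17, -0.0, -0.99]] [[506.16240495   0.         283.0387653 ]
 [  0.         506.16240495 196.4989237 ]
 [  0.           0.           1.        ]]
0.1 [-8.87004255e-05  1.71496696e-01  9.85184357e-01 -8.11532066e-04] [-0.60611805  0.11776839  0.0676215 ] 1.0018444500232306
```

View pics/side0.png

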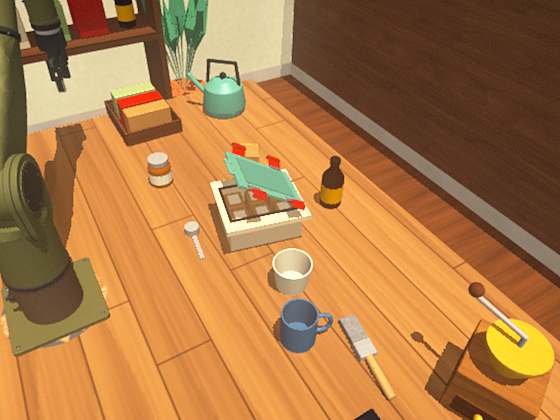

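View pics/top0.png

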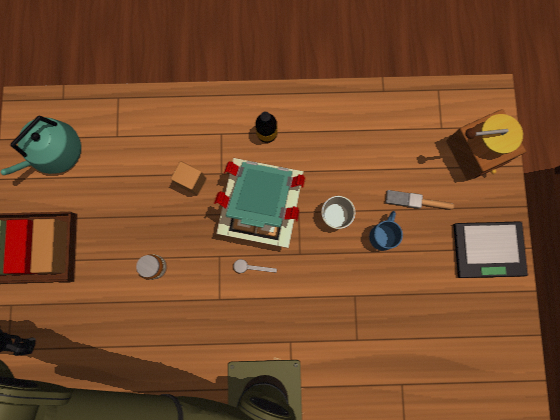

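```bash
cat > h.py <<'E'
from bench import env
import cv2,numpy as np
def cam(n):
    c=env.calibration(n); return np.array(c["intrinsics"],float),cv2.Rodrigues(np.array(c["rvec"],float))[0],np.ravel(c["tvec"]).astype(float)
def ray(n,uv,z):
    K,R,t=cam(n); uv=np.atleast_2d(uv).astype(float); d=(np.c_[uv,np.ones(len(uv))]@np.linalg.inv(K).T)@R; C=-R.T@t
    return C+d*((z-C[2])/d[:,2])[:,None]
def proj(n,P):
    K,R,t=cam(n); q=(np.atleast_2d(P)@R.T+t)@K.T; return q[:,:2]/q[:,2:]
E
python3 - <<'E'
from h import *
t=cv2.imread("pics/top0.png");s=cv2.imread("pics/side0.png")
hsv=cv2.cvtColor(t,cv2.COLOR_BGR2HSV)
m=((hsv[...,1]<90)&(hsv[...,2]>150)).astype(np.uint8); m[:,:205]=0;m[:,310:]=0;m[:150]=0;m[255:]=0
n,l,st,c=cv2.connectedComponentsWithStats(m);print(st.tolist())
pts=np.argwhere(m)[:,::-1].astype(np.float32)
w=ray("top",pts,100)[:,:2].astype(np.float32)
r=cv2.minAreaRect(w);print(r,cv2.boxPoints(r).tolist())
h1=cv2.cvtColor(s,cv2.COLOR_BGR2HSV)
for nm,im,h,(x0,x1,y0,y1) in(("top",t,hsv,(205,315,145,260)),("side",s,h1,(200,320,130,250))):
    rm=((h[...,1]>170)&(h[...,2]>110)&((h[...,0]<6)|(h[...,0]>174))).astype(np.uint8)
    n,l,st,c=cv2.connectedComponentsWithStats(rm)
    for i in range(1,n):
        if x0<c[i][0]<x1 and y0<c[i][1]<y1 and st[i][4]>5: print(nm,st[i],c[i].round(1),ray(nm,c[i],125).round(0))
a=cv2.resize(t[140:260,200:320],(560,560),interpolation=2);b=cv2.resize(cv2.resize(s[135:255,200:320],(560,560),interpolation=2),(560,560))
cv2.imwrite("pics/c1.png",cv2.resize(np.hstack([a,b]),(800,400)))
E
```

```text
[[0, 0, 560, 420, 234015], [233, 158, 23, 8, 73], [250, 161, 1, 1, 1], [255, 162, 48, 15, 123], [281, 167, 2, 1, 2], [225, 179, 10, 17, 102], [299, 186, 2, 2, 3], [285, 189, 15, 19, 196], [220, 216, 2, 2, 3], [217, 219, 77, 29, 658], [271, 223, 1, 1, 1], [269, 227, 6, 5, 23]]
((542.0333862304688, -0.5023345947265625), (204.09593200683594, 219.8908233642578), 77.30870819091797) [[412.35443115234375, -75.90228271484375], [626.8728637695312, -124.21183776855469], [671.7123413085938, 74.89761352539062], [457.19390869140625, 123.20716857910156]]
top [224 161  15  15 123] [231.5 168.2] [[635.  76. 125.]]
top [291 175  14  12 109] [298.1 180.7] [[ 594. -108.  125.]]
top [214 192  15  16 139] [222.1 199.2] [[548. 103. 125.]]
top [285 207  14  14 144] [291.8 213.1] [[504. -88. 125.]]
side [232 143  14  14  99] [238.4 149.2] [[585. 190. 125.]]
side [267 156  13  12  84] [273.5 161.2] [[645.  89. 125.]]
side [249 189  19  12 125] [259.  194.1] [[539. -17. 125.]]
side [287 199  18  11  94] [297.2 203.9] [[605. -98. 125.]]
```

View pics/c1.png

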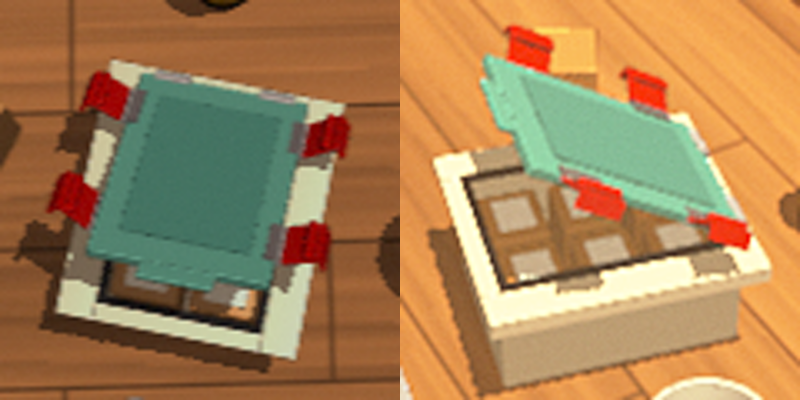

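```bash
cat >> h.py <<'E'
yaw=-0.2215; C0=np.array([542.,-0.5])
def W(x,y,z):
    c,s=np.cos(yaw),np.sin(yaw); return [C0[0]+c*x-s*y, C0[1]+s*x+c*y, z]
from scipy.spatial.transform import Rotation as Ro
def quat(sg):
    y=sg*np.array([np.cos(yaw),np.sin(yaw),0]); z=np.array([0,0,-1.]); x=np.cross(y,z)
    q=Ro.from_matrix(np.c_[x,y,z]).as_quat(); return q[[3,0,1,2]]
def F(): return np.array(env.observe()["force"])
E
python3 - <<'E'
from h import *
for n,p in (("lid",(-80,0,111)),("nl",(-58,100,110)),("nr",(-58,-100,110)),("fl",(58,100,110)),("fr",(58,-100,110)),("hi",(-70,0,320))):
    print(n,np.round(W(*p)),[np.round(q,2) if (q:=env.solve_ik(W(*p),quat(s))) is not None else None for s in(1,-1)])
# lid front edge angle: teal mask in top & side
for n in("top","side"):
    h=cv2.cvtColor(cv2.imread(f"pics/{n}0.png"),cv2.COLOR_BGR2HSV)
    m=((h[...,0]>70)&(h[...,0]<95)&(h[...,1]>70)&(h[...,2]>60)).astype(np.uint8)
    m[:,:205]=0;m[:,315:]=0;m[:135]=0;m[255:]=0
    p=np.argwhere(m)[:,::-1]; print(n,len(p),p.min(0),p.max(0))
for a in(.2,.3,.4,.5,.6,.7):  # predicted lid front-left corner & tab edge
    print(a,[proj(n,[W(100-r*np.cos(a)-5*np.sin(a),y,106+r*np.sin(a)+5*np.cos(a)) for r,y in((200,72),(216,30),(216,-30),(200,-72))]).round(0).tolist() for n in("top","side")])
E
```

```text
lid [464.  17. 111.] [array([-0.15,  0.71,  0.02,  2.15, -0.04,  0.28, -0.32]), array([ 0.25,  0.77, -0.63,  2.13,  0.93,  0.54,  1.83])]
nl [507. 110. 110.] [array([-0.33,  0.75,  0.05,  2.  , -0.09,  0.4 , -0.43]), array([ 0.08,  0.82, -0.64,  1.97,  0.82,  0.63,  1.81])]
nr [463. -85. 110.] [array([ 0.11,  0.71, -0.04,  2.13,  0.09,  0.3 , -0.23]), array([ 0.55,  0.82, -0.78,  2.11,  1.02,  0.65,  1.97])]
fl [621.  84. 110.] [array([-0.24,  0.85,  0.05,  1.67, -0.07,  0.63, -0.37]), array([ 0.17,  0.93, -0.71,  1.64,  0.76,  0.86,  2.05])]
fr [ 577. -111.  110.] [array([ 0.12,  0.8 , -0.02,  1.79,  0.03,  0.55, -0.13]), array([ 0.54,  0.92, -0.78,  1.77,  0.85,  0.84,  2.26])]
hi [474.  15. 320.] [array([-0.23,  0.38,  0.15,  1.89, -0.07,  0.88, -0.27]), array([ 0.35,  0.44, -0.71,  1.86,  0.35,  0.97,  2.4 ])]
top 2952 [226 162] [291 226]
side 222 [225 152] [299 199]
0.2 [[[226.0, 229.0], [240.0, 237.0], [262.0, 242.0], [278.0, 239.0]], [[214.0, 173.0], [212.0, 182.0], [217.0, 197.0], [227.0, 208.0]]]
0.3 [[[225.0, 226.0], [239.0, 235.0], [262.0, 239.0], [279.0, 237.0]], [[215.0, 167.0], [213.0, 176.0], [218.0, 190.0], [228.0, 201.0]]]
0.4 [[[225.0, 223.0], [239.0, 232.0], [262.0, 236.0], [279.0, 234.0]], [[217.0, 160.0], [215.0, 169.0], [220.0, 183.0], [230.0, 195.0]]]
0.5 [[[225.0, 219.0], [239.0, 227.0], [262.0, 232.0], [280.0, 230.0]], [[220.0, 154.0], [218.0, 162.0], [223.0, 176.0], [234.0, 189.0]]]
0.6 [[[225.0, 215.0], [240.0, 222.0], [263.0, 227.0], [280.0, 226.0]], [[223.0, 148.0], [222.0, 155.0], [227.0, 170.0], [237.0, 182.0]]]
0.7 [[[225.0, 209.0], [240.0, 217.0], [264.0, 221.0], [281.0, 220.0]], [[228.0, 142.0], [226.0, 149.0], [232.0, 163.0], [242.0, 176.0]]]
```

```bash
python3 - <<'E'
from h import *
q=quat(1)
env.command_gripper(0.0); print("grip",env.observe()["time_s"])
P=lambda a:W(100-180*np.cos(a)-5*np.sin(a),0,106+180*np.sin(a)+5*np.cos(a))
env.movep(P(0.8)[:2]+[300],q); print(env.observe()["time_s"],F().round(2),np.round(env.observe()["tcp_pos"]-np.array(P(.8)[:2]+[300]),1))
env.move_l(P(0.72),feed=150); env.hold(.1); f0=F(); print(env.observe()["time_s"],f0.round(2))
a=0.72
while a>-0.03:
    a-=0.03 if a>0.06 else 0.004
    env.move_l(P(a),feed=100); o=env.observe(); f=np.array(o["force"])-f0
    print(round(a,3),round(o["time_s"],2),np.round(o["tcp_pos"][2]-P(0)[2],1),f.round(1))
    if f[2]>9: break
E
```

```text
grip 0.8667
3.2167 [-0.32 -0.41 -0.37] [ 0.1  1.3 -0.2]
3.95 [-0.17  0.68  0.2 ]
0.69 4.2 113.6 [ 0.8 -0.5 -0. ]
0.66 4.45 109.1 [ 1.3 -0.5 -0.2]
0.63 4.7 104.8 [-0.4 -1.4 -1.3]
0.6 4.95 100.8 [ 1.8 -0.5  0.3]
0.57 5.2 96.4 [ 1.8 -0.5 -0.5]
0.54 5.45 91.8 [ 0.4 -0.9 -0.2]
0.51 5.7 87.1 [ 1.3 -1.  -0.6]
0.48 5.95 82.4 [ 0.3  0.1 -0.6]
0.45 6.2 77.6 [ 0.6 -0.2 -0.1]
0.42 6.45 72.8 [ 0.1 -0.  -0.4]
0.39 6.7 67.9 [ 0.3 -0.9  0.3]
0.36 6.95 63.0 [ 0.3 -1.7 -0.2]
0.33 7.2 58.0 [-0.4 -0.7  0.3]
0.3 7.45 52.9 [ 0.2 -0.4 -0.1]
0.27 7.7 47.7 [-0.9 -0.2  0. ]
0.24 7.95 42.5 [ 0.3 -0.1  0.5]
0.21 8.2 37.3 [ 0.6 -1.  -0.6]
0.18 8.45 32.0 [-0.  -0.5 -0.3]
0.15 8.7 26.6 [ 0.3 -1.2 -0.7]
0.12 8.95 21.3 [-1.1 -0.6  0.1]
0.09 9.2 15.9 [ 0.1 -0.8  0.8]
0.06 9.45 10.5 [-0.3 -0.5  0.5]
0.056 9.7 10.1 [ 0.1 -1.   0.6]
0.052 9.95 9.4 [-0.4  0.4  2.3]
0.048 10.2 8.6 [0.1 0.  1.1]
0.044 10.45 7.9 [ 0.1 -0.8  1.5]
0.04 10.7 7.1 [-0.9 -1.   0.8]
0.036 10.95 6.4 [-1.5 -0.5  2.2]
0.032 11.2 5.7 [-1.3 -1.3  2.8]
0.028 11.45 5.0 [-1.4 -0.5  2.6]
0.024 11.7 4.3 [-1.2 -0.2  1.2]
0.02 11.95 3.6 [-1.6 -0.3  1.6]
0.016 12.2 2.8 [-1.  -0.5  1.8]
0.012 12.45 2.1 [-0.5 -0.2  1.5]
0.008 12.7 1.4 [-0.8  0.   2.1]
0.004 12.95 0.7 [-0.9 -0.5  1.7]
-0.0 13.2 -0.0 [-1.3 -0.5  1.8]
-0.004 13.45 -0.5 [-2.6  0.3  7. ]
-0.008 13.7 -0.9 [-2.8  0.4 10. ]
```

```bash
python3 - <<'E'
from h import *
env.move_l(W(-80,0,180),feed=250); env.move_l(W(-120,150,270),feed=250)
ims=[]
for n,(x,y) in(("top",(200,140)),("side",(200,125))):
    im=env.read_camera(n)[...,::-1].copy(); cv2.imwrite(f"pics/{n}1.png",im); ims.append(cv2.resize(im[y:y+120,x:x+120],(400,400),interpolation=2))
cv2.imwrite("pics/c2.png",np.hstack(ims)); print(env.observe()["time_s"],F())
for n in("top","side"):
    h=cv2.cvtColor(cv2.imread(f"pics/{n}1.png"),cv2.COLOR_BGR2HSV)
    rm=((h[...,1]>170)&(h[...,2]>110)&((h[...,0]<6)|(h[...,0]>174))).astype(np.uint8)
    k,l,st,c=cv2.connectedComponentsWithStats(rm)
    for i in range(1,k):
        if 200<c[i][0]<325 and 125<c[i][1]<260 and st[i][4]>5: print(n,st[i],c[i].round(1))
for th in(0.16,.5,.8,1.1,1.4):
    print(th,{k+n:proj(n,[W(sx*58,sy*(74+22*np.cos(th)-2*np.sin(th)),108+22*np.sin(th)+2*np.cos(th))]).round(1).tolist() for n in("top","side") for k,sx,sy in(("nl",-1,1),("nr",-1,-1),("fl",1,1),("fr",1,-1))})
E
```

```text
15.1 [ 0.15546819 -0.72035654  0.53135129]
top [225 167  14  15 150] [231.3 174. ]
top [290 180  14  15 156] [296.8 186.7]
top [216 207  14  16 158] [222.8 214.7]
top [282 221  15  15 161] [289.1 227.8]
side [262 163  14  11 109] [268.7 168.2]
side [221 171  15  12 136] [228.6 176.4]
side [284 207  16  10 109] [291.6 211.1]
side [238 217  18  11 133] [247.  222.1]
0.16 {'nltop': [[221.7, 214.8]], 'nrtop': [[289.5, 228.1]], 'fltop': [[230.6, 174.5]], 'frtop': [[297.4, 187.4]], 'nlside': [[227.2, 176.0]], 'nrside': [[245.3, 221.9]], 'flside': [[267.4, 168.7]], 'frside': [[289.8, 212.7]]}
0.5 {'nltop': [[222.5, 214.7]], 'nrtop': [[288.4, 227.6]], 'fltop': [[231.4, 174.2]], 'frtop': [[296.4, 186.7]], 'nlside': [[227.4, 174.7]], 'nrside': [[244.9, 219.1]], 'flside': [[267.8, 167.4]], 'frside': [[289.5, 209.9]]}
0.8 {'nltop': [[223.9, 214.7]], 'nrtop': [[286.8, 227.1]], 'fltop': [[232.8, 174.1]], 'frtop': [[294.9, 186.1]], 'nlside': [[227.6, 174.2]], 'nrside': [[244.4, 216.5]], 'flside': [[268.2, 166.9]], 'frside': [[289.0, 207.4]]}
1.1 {'nltop': [[225.8, 215.0]], 'nrtop': [[284.8, 226.5]], 'fltop': [[234.7, 174.3]], 'frtop': [[292.9, 185.5]], 'nlside': [[228.1, 174.5]], 'nrside': [[243.7, 213.9]], 'flside': [[268.9, 167.2]], 'frside': [[288.3, 204.9]]}
1.4 {'nltop': [[228.0, 215.4]], 'nrtop': [[282.5, 226.0]], 'fltop': [[236.9, 174.6]], 'frtop': [[290.6, 184.9]], 'nlside': [[228.6, 175.5]], 'nrside': [[243.0, 211.8]], 'flside': [[269.6, 168.1]], 'frside': [[287.5, 202.9]]}
```

View pics/c2.png

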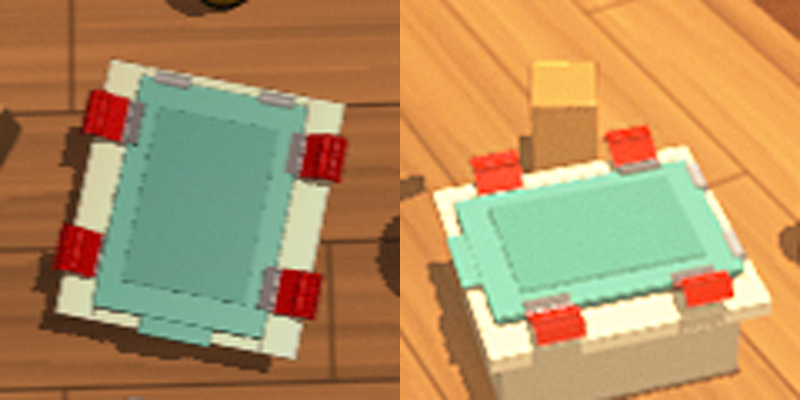

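```bash
cat > clip.py <<'E'
from h import *
import sys
def clip(sx,sy,z0=137):
    def P(z):
        th=np.arcsin(np.clip((z-116)/27,0,1)); return W(sx*58,sy*(74+27*np.cos(th)-7*np.sin(th)),z)
    env.move_l(P(z0+15),feed=300); env.move_l(P(z0),feed=100); z=z0; f0=np.mean([F()],0); fine=False; log=[]
    while z>104:
        z-=0.6 if fine else 1.5
        env.move_l(P(z),feed=60); o=env.observe(); f=np.array(o["force"])-f0
        log.append((round(float(o["tcp_pos"][2]),1),*f.round(1).tolist()))
        if f[2]>5: fine=True
        if f[2]>11: break
    print(*log,sep="\n"); env.move_l(P(z+35),feed=250); print(env.observe()["time_s"],F().round(1))
clip(*map(float,sys.argv[1:]))
E
python3 clip.py -1 1
```

```text
(135.6, -1.1, 0.0, 0.5)
(134.0, 0.0, 0.1, -0.2)
(132.4, -1.0, -0.7, 0.7)
(130.9, -0.9, -0.3, -0.2)
(129.4, -0.0, -0.8, -0.8)
(128.0, 0.3, -1.1, 0.6)
(126.6, -0.0, -0.2, 1.3)
(125.1, 0.7, 1.0, 2.9)
(123.6, 0.3, 1.3, 4.4)
(122.0, 1.2, 1.6, 3.5)
(120.4, 1.4, 2.1, 2.3)
(118.8, 1.2, 1.1, 2.4)
(117.3, 1.7, 0.6, 1.8)
(116.1, 0.1, -0.6, 4.4)
(114.7, -0.2, 0.9, 5.1)
(114.1, 1.0, 1.5, 5.3)
(112.8, -0.5, -0.7, -0.1)
(112.4, -0.8, -1.1, 0.6)
(112.1, -1.1, -2.0, 3.0)
(111.7, -2.4, -2.7, 5.1)
(111.2, -1.8, -1.8, 7.8)
(110.9, -2.5, -2.5, 10.3)
(110.5, -3.2, -3.0, 11.7)
22.2583 [ 0.3 -0.   0.2]
```

```bash
python3 clip.py 1 -1
```

```text
(135.6, 1.1, -0.2, 0.2)
(134.0, -0.4, -0.7, -0.4)
(132.4, -0.6, -0.5, -0.3)
(130.9, 1.0, 0.3, 0.4)
(129.5, 0.1, -0.9, 0.6)
(128.0, 0.9, -0.8, 0.9)
(126.5, -0.6, -1.7, 1.1)
(125.0, 0.0, -2.6, 2.4)
(123.4, -0.5, -2.1, 3.1)
(121.9, 0.2, -1.2, 0.9)
(120.3, -0.8, -1.3, 1.3)
(119.1, -0.2, -0.6, 4.0)
(117.7, -0.8, -0.8, 5.6)
(117.0, 0.0, -0.7, 2.6)
(115.7, -0.6, -0.7, -1.4)
(115.5, 0.3, -0.1, 0.4)
(115.2, -0.8, 0.5, 1.6)
(114.7, -1.0, 1.0, 4.5)
(114.3, -1.5, 0.7, 7.5)
(114.0, -2.8, 1.7, 8.9)
(113.7, -2.5, 0.9, 11.0)
28.9833 [-0.7 -0.4  0.6]
```

Snapped at 115.7. Now the other two.

```bash
python3 clip.py -1 -1; python3 clip.py 1 1
```

```text
(135.6, 0.8, -0.0, -0.0)
(134.0, -0.1, -0.4, 0.7)
(132.4, 0.9, -1.0, 1.0)
(130.9, 0.5, -0.2, 0.5)
(129.4, 1.6, -0.6, 1.4)
(127.9, 0.7, -0.1, 0.4)
(126.5, 0.8, 0.2, 0.9)
(125.0, 1.7, -0.2, 0.1)
(123.4, 0.4, 0.0, 2.0)
(121.9, -0.0, -1.4, 2.1)
(120.6, 1.4, -0.7, 3.7)
(119.2, 0.9, -0.8, 7.9)
(118.6, 0.3, -0.2, 5.3)
(117.6, 0.1, -0.7, 1.1)
(116.9, -0.0, -0.6, 0.3)
(116.6, 0.8, -0.5, 2.0)
(116.1, 0.4, 1.1, 4.7)
(115.6, 1.1, 1.5, 6.7)
(115.2, -0.6, 0.3, 9.3)
(114.8, -1.1, 1.6, 12.0)
35.25 [-0.4 -0.5 -0. ]
(135.6, 0.9, 0.5, 0.7)
(134.0, -0.1, -0.3, -0.3)
(132.4, 0.3, 0.2, 0.2)
(130.8, 0.9, 0.2, -0.9)
(129.4, 0.1, 0.7, 0.9)
(128.0, 0.8, 0.6, 0.7)
(126.5, 0.3, -0.7, 1.5)
(124.9, -0.4, 0.2, 1.2)
(123.4, 0.2, -0.1, 1.5)
(122.1, -0.4, -0.2, 2.6)
(120.8, -0.8, -0.7, 5.1)
(120.2, 0.3, -0.7, 5.3)
(118.9, -0.6, -1.0, 0.6)
(118.4, 0.1, -0.4, 0.9)
(118.1, -1.1, 0.1, 1.8)
(117.7, -1.5, 0.2, 3.9)
(117.3, -1.6, -0.1, 4.4)
(117.0, -2.1, -0.9, 8.0)
(116.6, -2.4, -1.1, 9.8)
(116.3, -2.6, -1.6, 11.4)
41.725 [-0.1 -1.1 -1.2]
```

Every clip showed a force drop followed by a stiff rise. I'll back away and check with one picture.

```bash
python3 - <<'E'
from h import *
env.move_l(W(0,60,270),feed=250); env.move_l(W(-120,150,290),feed=250)
ims=[]
for n,(x,y) in(("top",(200,140)),("side",(200,125))):
    im=env.read_camera(n)[...,::-1].copy(); cv2.imwrite(f"pics/{n}2.png",im); ims.append(cv2.resize(im[y:y+120,x:x+120],(400,400),interpolation=2))
cv2.imwrite("pics/c3.png",np.hstack(ims)); print(env.observe()["time_s"])
E
```

```text
43.2667
```

View pics/c3.png

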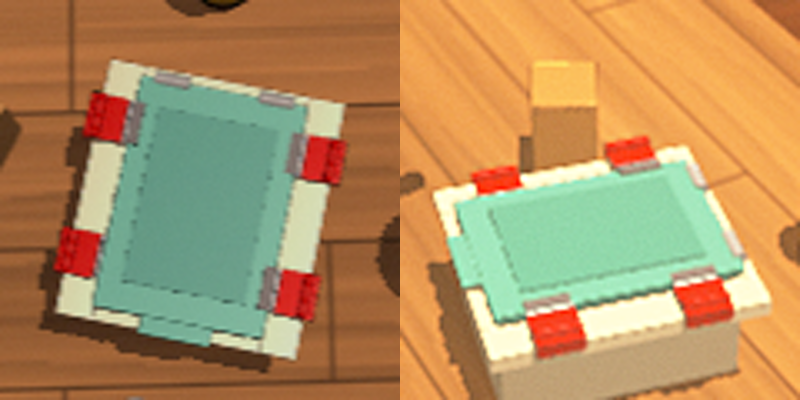

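The lid is flat, all four clips lie level over the rim, and the carton still stands where it was, so I'm handing the job in.

```bash
python3 -c "
from bench import env
print(env.job_done())"
```

```text
the job is handed in; nothing more can be done
None
```

The lid is shut and all four clips are snapped home crosswise (near-left, far-right, near-right, far-left); each snap was felt, no measured push passed about 12 N, and the job was handed in at about 43 s with the arm clear.

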